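# Back the antenna turntable up one notch

## Task

The antenna turntable was clicked one notch too far. With a fingertip push the pawl's red ball lever over so that the pawl lifts off the ratchet teeth and stays thrown back, push the turntable backward (clockwise seen from above) by its finger pin exactly one notch so that its red mark comes to the red pointer, then tip the pawl forward again so that it drops fully into the teeth and locks the table there. Grip and lift nothing, leave the puck antenna lying where it is on the platter, and do not disturb the other things on the bench.

Things in the scene. Friction and masses are not known exactly. Their poses are not given: they have to be found in the camera images.
- turntable: Base frame of the fixed antenna turntable; origin on the turning axis at bench height. Grey base plate about 180 x 185 x 12 mm. Its frame does not turn: at yaw 0 the pawl side (-x) faces the robot, y to the left. Offsets and angles below are in this yawed frame, from the axis. A shelf hangs over the back of the bench (x over 0.64 m, underside 0.55 m high): keep the wrist below it.
- platter_centre (a point): Centre of the platter's 2 mm rubber disc, on the turning axis, 52 mm above the bench. Horizontal steel ratchet wheel of radius 80 mm with 12 upright saw teeth along its rim (8 mm high, tops at z = 48 mm, 30 degrees apart); inside them the aluminium platter, radius 61 mm, top at z = 50 mm.
- wheel (a joint): Angle of wheel and platter about the vertical axis, rad, growing counter-clockwise from above (forward: it clicks freely). Starts at 0.025 to 0.09 (play); the seated pawl blocks it at 0. One notch is 0.524 rad (30 degrees): one notch back, the pawl seats at -0.52 (blocked) to -0.36, the mark meets the pointer at -0.45. Turns stiffly (about 2 N at a pin), stays where left.
- pawl (a joint): Angle of the throw-over pawl about its horizontal pin, rad: 0 seated down in the teeth, growing as it lifts, 1.35 thrown fully back against its stop. Past about 0.85 it falls back by its own weight and stays back; below that it falls down into the teeth. It needs less than 1 N.
- pawl_pin (a point): Middle of the pawl's pin (hinge), at (-71, +52) mm, 56 mm above the bench; the pin runs along the base frame's x. The pawl is 12 mm wide in the plane x = -71 mm; a black post stands beside it on the outer side (x = -83 to -92 mm, up to 72 mm high).
- pawl_beak (a point): Middle of the pawl's beak, 46 mm from the pin. Seated, the steel arm runs level from the pin toward the base frame's -y, its top 65 mm above the bench, the beak down in the teeth. Thrown back, the arm stands almost upright above the pin, leaning 13 degrees toward -y, and is tipped forward by pushing it toward -y from its +y side.
- lever_ball (a point): Centre of the red ball, 18 mm across, ending the pawl's thumb lever (8 mm rod, ball 52 mm from the pin). Seated, the lever stands up and leans 20 degrees toward the base frame's +y, ball 105 mm above the bench; pushing rod or ball toward +y lifts the pawl. Thrown back, the lever lies level toward +y.
- finger_pin (a point): Upright brass finger pin on the platter, 12 mm in diameter, standing from z = 50 to 78 mm, 50 mm from the axis; this point is 66 mm above the bench. At wheel angle 0 it is at 215 degrees counter-clockwise from the base frame's +x (near side, right of the pawl). Pushed clockwise, that is to the left past the near side, it turns the table backward.
- other_pin (a point): The same kind of brass pin on the opposite side of the platter (35 degrees).
- red_mark (a point): Middle of the red line (18 mm long) on the platter's edge scale, 51 mm from the axis, turning with it. The other scale lines are black, one per notch.
- pointer_tip (a point): Tip of the fixed red pointer, 60 mm from the axis at 240 degrees, 53 mm above the bench, on a post at radius 89 mm. One notch back, the red mark points at it.
- puck: Black square puck antenna, 38 x 55 x 14 mm, lying loose on the middle of the platter; origin at the centre of its underside.
- tape: Roll of black tape, 84 mm across, 19 mm high, on the bench; origin under its centre. Leave alone.
- tin: Round screw tin, 67 mm across, 27 mm high; origin under its centre. Leave alone.
- wrench: Small torque wrench with a red grip, 18 x 126 x 13 mm, lying on the bench; origin under its centre. Leave alone.
- reel: Reel of solder with green flanges, 56 mm across, 36 mm high; origin under its centre. Leave alone.
- wedge: Black wedge-shaped antenna stand, 58 x 64 x 88 mm, behind the turntable; origin under its centre. Leave alone.
- brick: Black power supply, 51 x 117 x 32 mm, behind the turntable; origin under its centre. Leave alone.
- cable_bend (a point): Point on the nearest high bend of two black 8 mm cables, fixed, that hang across the bench in front of the turntable at x = 0.43 to 0.51 m: they lie low (under 50 mm) from y = -0.06 to 0.12 m and rise to 0.2 m at both sides. Keep the gripper's body off them.

How it is judged:
By the outcome, as a careful person would: the job done as asked, in the order asked, and still so for the second after the job is handed in, with the robot touching nothing.
It also fails if it takes over 54 s, if anything falls off the work surface, if the arm or the gripper's body presses on something with over 40 N, if the wrist force passes 120 N, or if a joint passes its speed limit or range.

## Robot

A 7-joint arm with a two-finger parallel gripper is mounted at the origin on a cart in front of the work surface, level with it; the furniture and walls round the work are solid. World frame = base frame: x ahead of the robot, y to its left, z up, the work surface at z = 0. Lengths are in m, angles in rad, forces in N, time in s.
With the tool pointing down it reaches from about 0.4 to 0.85 m from the base axis. Payload 10.4 kg.
Tool frame: the origin (TCP) lies on the centre line of the jaws, within the pads' length; the fingertips stand 17 mm ahead of it and the grasp point (between the pads) lies 2 mm behind it; z points along the fingers, y is the line along which they close (so a half turn about z gives the same grasp; the last joint's range is limited). The gripper opens to 85 mm and grips with 20 to 120 N. Pads are 22 mm wide; open, the fingers measure 114 mm over their backs; the gripper's body (76 mm by 85 mm) begins 54 mm behind the grasp point. The pads swing forward as they close: fully open they stand 13 mm farther back than shut.
Start: joints at [-1.273, 0.332, -0.065, 1.46, 0.022, 1.35, -0.088], TCP at [0.197, 0.593, 0.248] pointing down, gripper open.
Joint ranges: [-2.6, 2.6], [-0.5, 2.12], [-1.47, 1.34], [0.16, 2.42], [-1.27, 4.41], [0.06, 2.06], [-2.6, 2.6]. Speed limits (rad/s): [2.22, 2.22, 2.79, 2.79, 3.14, 3.14, 3.14].

## Interface

Orientations are given as a unit quaternion [x, y, z, w].
In Python, from workcell import sensors, imaging, order, spotter gives the robot as it stands. The module is installed in compiled form; this text tells all that it offers.
- The arm moves only by the shell command python3 -m inch 'ROWS' [FORCE]. ROWS is JSON, a list that holds one entry, the list of rows, each a list of 7 numbers: the shift along the tool's x, y, z in m, then the turn, a rotation vector about the tool's x, y, z in rad, then the closure, from -1 (fully open) to 1 (shut). In form: [[[x, y, z, ax, ay, az, hand], ...]]. A call has 1 to 10 rows; each row is the pose to reach, as a shift and turn from the pose commanded when the call began, along the tool's axes at that moment; what a row does not reach only later rows make up. A row lasts 1/10 s, in which the tool goes at most 50 mm and 8.59 degrees, less where a joint would pass 70% of its speed; a pose out of reach is approached as far as the arm can. A call with a gripper value outside its range is refused whole. The fingers move at their own pace and stop on an object; FORCE is the grip in N (left out, the last holds). Time passes only in rows, so rows that repeat a pose let the fingers close. It gives the time, the measured TCP pose, the force, the opening and the grip force at its end, in the units of the state.
- sensors.get_obs(): the state, without advancing time (a new reading comes with each control period).
- imaging.camera(name): name is "side" or "top"; returns the picture (480x640x3 uint8, blue, green, red); there is no depth.
- imaging.calibration(name): a dict with "mtx" (3x3 intrinsics, pixels), "D" ([k1, k2, p1, p2, k3] as OpenCV has them; the pictures are not rectified), "R" (3x3) and "t" (3): a world point X has camera coordinates R X + t. Camera axes: x right, y down, z forward; pixel columns grow to the right and rows downward; lengths in m; the calibration is good to about 2 mm. A picture is of the moment at which its call begins. calibration takes no time and is no camera call.
- order.hand_in(): hands the job in; it is judged then, once.
Trained networks look in the newest picture that a camera, given by its name, has taken for a name from the list of things; names that differ only in an ending like _2 or _b are one class to them, and where a whole thing is asked for, a point or a joint stands for the part that bears it (a point fixed in the world has none). Each returns a list of dicts, best first, with "conf" (0 to 1); they miss things now and then, are a little off and sometimes report something else, mostly with a low value. They report only what shows in the picture. A call takes as long as a camera call.
- spotter.look_for(label, camera): "pixel" ([column, row] in pixels, amid what is visible of it).
The state is a dict: "clock": time; "joint_pos": joint angles; "joint_velocities": joint speeds; "tau": joint torques, N m; "position": TCP position; "ee_rot": TCP orientation; "ft_force": force on the tool from outside, world axes, zero at the start; "torque": the same for the moment, N m; "grip_width": opening from 0.0 (shut) to 1.0 (fully open); "grasp_force": force on a finger pad.
Only numpy, scipy, OpenCV 4.12 (cv2) and the standard library are available. Lean on these libraries where they do the work, as an engineer would, in place of code of your own. Each camera call takes 0.05 s, during which the arm holds its last target. There are 200 camera calls.

## Working session

There is one attempt and no reset: what is moved stays moved. The work goes in short steps, Python scripts to look and compute and a shell command to move; the robot and the scene stay as the last step left them, time stands still between calls to the robot, and variables do not carry over. Pictures are saved under pics/ and viewed, at most 10 in all, crops included, and the job is handed in when it is done.

```bash
mkdir -p pics; cat > h.py <<'E'
import numpy as np,cv2
from workcell import sensors,imaging,order,spotter
from scipy.optimize import least_squares
C={n:imaging.calibration(n) for n in("top","side")}
def proj(n,X):
    c=C[n];R=np.array(c["R"],float);return cv2.projectPoints(np.array(X,float).reshape(-1,1,3),cv2.Rodrigues(R)[0],np.array(c["t"],float),np.array(c["mtx"],float),np.array(c["D"],float))[0].reshape(-1,2)
def back(n,px,z):
    c=C[n];u=cv2.undistortPoints(np.array([[px]],float),np.array(c["mtx"],float),np.array(c["D"],float))[0,0]
    R=np.array(c["R"],float);o=-R.T@np.array(c["t"],float).ravel();d=R.T@np.r_[u,1];return o+d*(z-o[2])/d[2]
E
python3 - <<'E'
from h import *
o=sensors.get_obs();print({k:np.round(v,3) for k,v in o.items()})
Z=dict(platter_centre=.052,pawl_pin=.056,pawl_beak=.055,lever_ball=.105,finger_pin=.066,other_pin=.066,red_mark=.05,pointer_tip=.053,turntable=.01,puck=.06,cable_bend=.2)
for n in("top","side"):
    im=imaging.camera(n);cv2.imwrite(f"pics/{n}0.png",im)
    print(n,-C[n]["R"].T@np.array(C[n]["t"]))
    for k,z in Z.items():
        for r in spotter.look_for(k,n)[:2]:print(n,k,round(r["conf"],2),np.round(r["pixel"]),np.round(back(n,r["pixel"],z),3))
E
```

```text
{'clock': np.float64(0.0), 'joint_pos': array([-1.273,  0.333, -0.065,  1.461,  0.022,  1.35 , -0.089]), 'joint_velocities': array([ 0.   , -0.   , -0.001, -0.001,  0.   , -0.   ,  0.001]), 'tau': array([-0.0000e+00, -6.2544e+01,  4.9000e-02, -3.9161e+01,  1.6000e-02,
        1.0000e-02,  0.0000e+00]), 'position': array([0.197, 0.593, 0.248]), 'ee_rot': array([ 0.16 ,  0.987, -0.001, -0.   ]), 'ft_force': array([0.358, 0.276, 0.342]), 'torque': array([ 0.023, -0.015,  0.022]), 'grasp_force': np.float64(0.0), 'grip_width': np.float64(0.997)}
top [0.45593064 0.0171034  1.12829467]
top platter_centre 0.6 [306. 230.] [0.604 0.058 0.052]
top pawl_pin 0.76 [306. 232.] [0.598 0.058 0.056]
top pawl_pin 0.58 [301. 168.] [0.753 0.066 0.056]
top pawl_beak 0.76 [294. 254.] [0.548 0.087 0.055]
top lever_ball 0.75 [288. 254.] [0.544 0.096 0.105]
top finger_pin 0.75 [313. 229.] [0.605 0.042 0.066]
top other_pin 0.64 [312. 214.] [0.641 0.043 0.066]
top other_pin 0.54 [291. 255.] [0.547 0.092 0.066]
top red_mark 0.57 [310. 229.] [0.606 0.048 0.05 ]
top pointer_tip 0.75 [306. 230.] [0.605 0.059 0.053]
top turntable 0.64 [306. 235.] [0.599 0.06  0.01 ]
top puck 0.82 [307. 223.] [0.62  0.055 0.06 ]Traceback (most recent call last):
  File "<stdin>", line 8, in <module>
ValueError: it knows: brick, finger_pin, lever_ball, other_pin, pawl, pawl_beak, pawl_pin, platter_centre, pointer_tip, puck, red_mark, reel, tape, tin, turntable, wedge, wheel, wrench
```

```bash
python3 - <<'E'
from h import *
im=imaging.camera("side");cv2.imwrite("pics/side0.png",im)
print("side",-C["side"]["R"].T@np.array(C["side"]["t"]))
for k in("lever_ball","finger_pin","other_pin","puck","pawl_pin","pawl_beak","red_mark","pointer_tip"):
    print(k,[(round(r["conf"],2),np.round(r["pixel"])) for r in spotter.look_for(k,"side")[:2]])
t=cv2.imread("pics/top0.png")[170:290,230:390];cv2.imwrite("pics/topc.png",cv2.resize(t,(800,600),interpolation=2))
E
```

```text
side [ 0.11107742 -0.08398581  0.97924468]
lever_ball [(0.63, array([302., 259.]))]
finger_pin [(0.97, array([322., 240.])), (0.62, array([320., 248.]))]
other_pin [(0.83, array([329., 239.])), (0.23, array([328., 197.]))]
puck [(0.63, array([319., 233.]))]
pawl_pin [(0.77, array([319., 247.]))]
pawl_beak [(0.8, array([298., 257.]))]
red_mark [(0.73, array([323., 240.]))]
pointer_tip [(0.76, array([318., 247.])), (0.46, array([456., 323.]))]
```

View pics/topc.png

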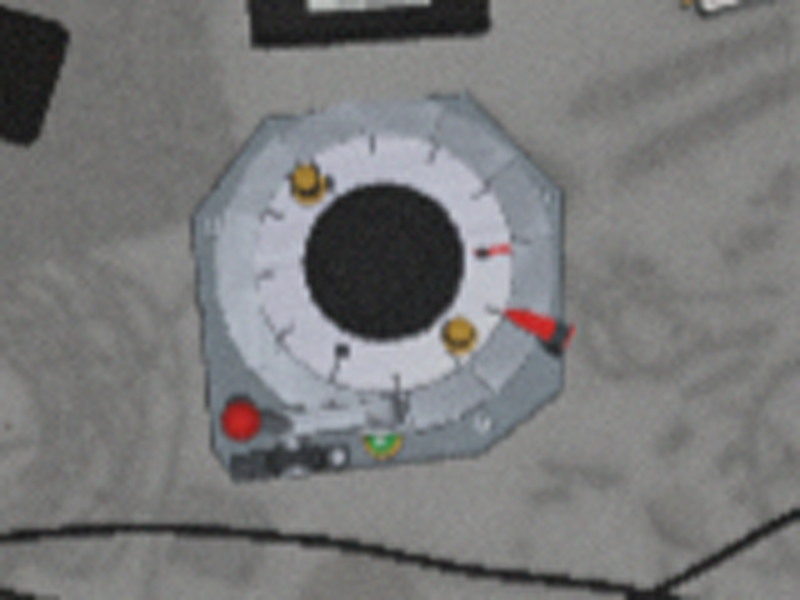

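View pics/side0.png

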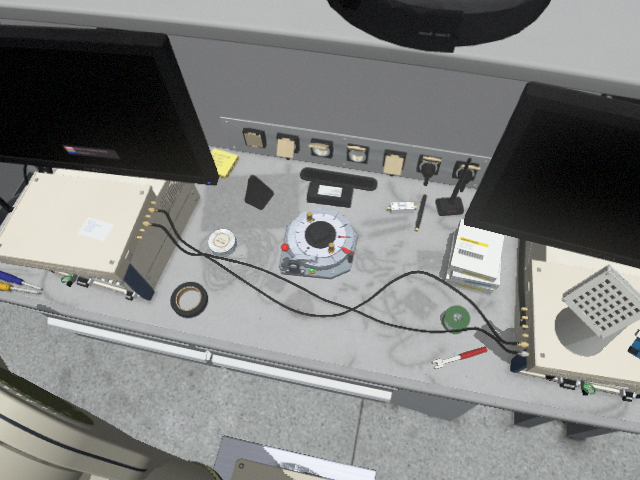

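View pics/top0.png

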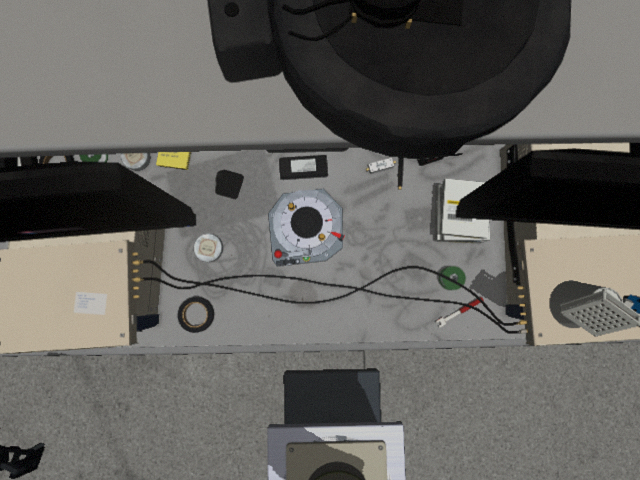

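```bash
python3 - <<'E'
from h import *
t=cv2.imread("pics/side0.png")[200:281,265:373];cv2.imwrite("pics/sidec.png",cv2.resize(t,(800,600),interpolation=2))
E
```

```text
(no output)
```

View pics/sidec.png

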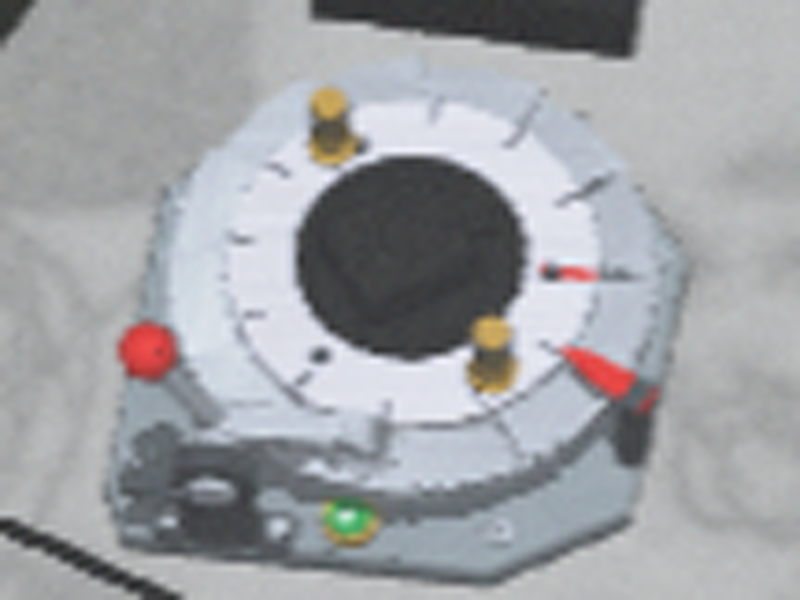

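```bash
cat > fit.py <<'E'
from h import *
def model(p):
    x,y,yaw,w=p
    P=lambda r,a,z:[x+r*np.cos(yaw+a),y+r*np.sin(yaw+a),z]
    B=lambda u,v,z:[x+u*np.cos(yaw)-v*np.sin(yaw),y+u*np.sin(yaw)+v*np.cos(yaw),z]
    d=np.radians
    return np.array([B(-.071,.0698,.105),P(.05,d(215)+w,.066),P(.05,d(35)+w,.066),P(.06,d(240),.053),P(.051,d(240)+.45+w,.050),P(0,0,.052)])
E
python3 - <<'E'
from fit import *
s=lambda L:np.array([(265+a/7.407-.4,200+b/7.407-.4) for a,b in L])
t=lambda L:np.array([(230+a/5-.4,170+b/5-.4) for a,b in L])
T=t([(240,420),(460,335),(307,183),(503,313),(494,251),(384,261)])
S=s([(148,351),(492,355),(332,127),(563,350),(570,272),(412,256)])
f=lambda p,ns="ts":np.r_[(proj("top",model(p))-T).ravel() if "t" in ns else [],(proj("side",model(p))-S).ravel() if "s" in ns else []]
for ns in("ts","t","s"):
    r=least_squares(f,[.6,.05,0,.05],kwargs=dict(ns=ns),loss="soft_l1");print(ns,r.x.round(4),np.round(f(r.x,ns).reshape(-1,2),1).tolist())
E
```

```text
ts [0.6236 0.0557 0.0918 0.0638] [[0.3, -0.1], [0.3, -0.4], [0.3, -0.2], [0.2, -0.2], [0.1, 0.0], [0.4, 0.2], [-0.3, 0.1], [0.0, -0.4], [-0.4, -0.4], [-0.4, 0.3], [-0.5, 0.6], [-0.3, 0.2]]
t [0.6233 0.0563 0.0904 0.0643] [[0.0, -0.0], [0.1, -0.3], [0.1, -0.1], [-0.1, -0.0], [-0.2, 0.2], [0.1, 0.3]]
s [0.6239 0.055  0.0935 0.0626] [[0.1, 0.1], [0.3, -0.5], [-0.2, -0.5], [-0.1, 0.2], [-0.2, 0.5], [0.0, 0.1]]
```

```bash
cat > go.py <<'E'
# go.py u v z yaw : base-frame mm target for TCP -> shift/turn in tool axes
import sys;from h import *
from scipy.spatial.transform import Rotation as Ro
a=np.array([.6236,.0557]);w=.0918
def base(p):
    d=np.array(p[:2])-a;return np.array([d@[np.cos(w),np.sin(w)],d@[-np.sin(w),np.cos(w)]])*1000
if __name__=="__main__":
    u,v,z,yw=map(float,sys.argv[1:5]);o=sensors.get_obs()
    q=Ro.from_quat(o["ee_rot"]);p=np.array(o["position"])
    g=np.r_[a+[(u*np.cos(w)-v*np.sin(w))/1e3,(u*np.sin(w)+v*np.cos(w))/1e3],z/1e3]
    G=Ro.from_euler("z",w+np.radians(yw))*Ro.from_matrix(np.diag([-1.,1,-1]))
    print("t",round(float(o["clock"]),2),"base",base(p).round(1),p.round(4),"F",np.round(o["ft_force"],1),"q",np.round(o["joint_pos"],2))
    print("shift",q.inv().apply(g-p).round(4),"turn",(q.inv()*G).as_rotvec().round(4))
E
python3 go.py -71 20 320 0
```

```text
t 1.0 base [-375.5  574.3] [0.1971 0.5931 0.2483] F [-0.4  1.  -0.7] q [-1.27  0.33 -0.06  1.46  0.02  1.35 -0.09]
shift [-0.5012 -0.3857 -0.0717] turn [ 1.000e-04 -0.000e+00 -4.126e-01]
```

```bash
python3 -m inch '[[[0,0,-0.05,0,0,0,1],[-0.04,-0.03,-0.072,0,0,-0.05,1],[-0.08,-0.06,-0.072,0,0,-0.1,1],[-0.12,-0.09,-0.072,0,0,-0.15,1],[-0.16,-0.12,-0.072,0,0,-0.2,1],[-0.20,-0.15,-0.072,0,0,-0.25,1],[-0.24,-0.18,-0.072,0,0,-0.3,1],[-0.28,-0.21,-0.072,0,0,-0.35,1],[-0.32,-0.24,-0.072,0,0,-0.4,1],[-0.36,-0.27,-0.072,0,0,-0.41,1]]]'; python3 go.py -71 20 200 0
```

```text
clock: 2.0
position: [0.4519, 0.225, 0.3207]
ee_rot: [-0.046, 0.999, 0.0, 0.0]
ft_force: [0.6, 0.5, -0.3]
grip_width: 0.001
grasp_force: 0.0
t 2.0 base [-155.4  184.3] [0.4519 0.225  0.3207] F [ 0.6  0.5 -0.3] q [-0.79  0.03  0.24  1.67 -0.01  1.45  1.12]
shift [-0.0844 -0.1643  0.1206] turn [ 0.0007  0.0007 -0.0007]
```

```bash
python3 -m inch '[[[-0.02,-0.04,0,0,0,0,1],[-0.04,-0.08,0,0,0,0,1],[-0.065,-0.125,0.0,0,0,0,1],[-0.0845,-0.164,0.03,0,0,0,1],[-0.0845,-0.164,0.07,0,0,0,1],[-0.0845,-0.164,0.11,0,0,0,1],[-0.0845,-0.164,0.15,0,0,0,1],[-0.0845,-0.164,0.18,0,0,0,1],[-0.0845,-0.164,0.18,0,0,0,1]]]'; python3 go.py -71 20 105 0; python3 - <<'E'
from h import *
o=sensors.get_obs();p=np.array(o["position"])
for n in("top","side"):
    im=imaging.camera(n);print(n,proj(n,[p,p-[0,0,.017]]).round(1))
    if n=="side":cv2.imwrite("pics/side1.png",cv2.resize(im[150:300,220:420],(800,600),interpolation=2))
E
```

```text
clock: 2.9
position: [0.5474, 0.0707, 0.1366]
ee_rot: [-0.045, 0.999, -0.001, -0.003]
ft_force: [-0.7, -0.5, 0.3]
grip_width: -0.005
grasp_force: 0.0
t 2.9 base [-74.5  21.9] [0.5474 0.0707 0.1366] F [-0.7 -0.5  0.3] q [-0.56  0.28  0.4   1.81 -0.12  1.09  1.55]
shift [-0.0037 -0.0019  0.0316] turn [-0.0014 -0.0067 -0.0025]
top [[298.9 251.3]
 [299.3 252. ]]
side [[304.4 243.7]
 [304.9 247.4]]
```

View pics/side1.png

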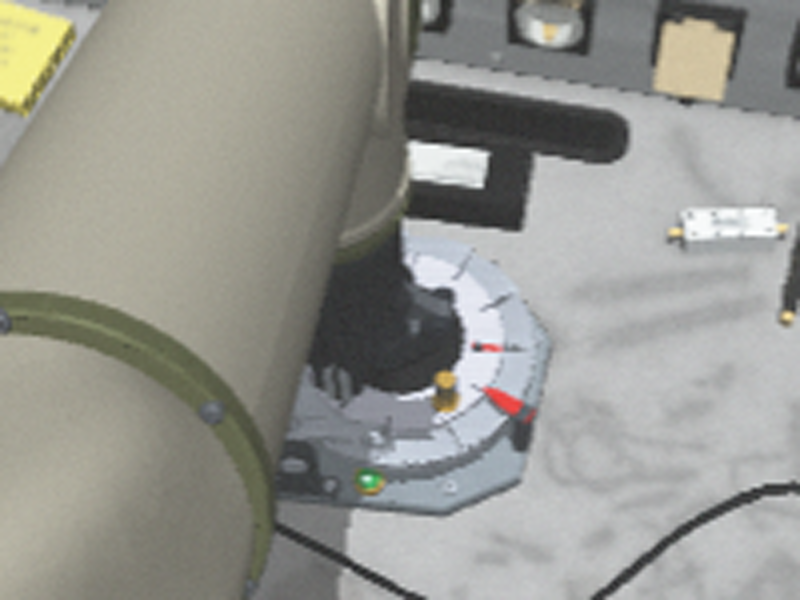

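```bash
python3 -m inch '[[[-0.0035,-0.002,0.015,0,0,0,1],[-0.0035,-0.002,0.03,0,0,0,1],[-0.0035,-0.002,0.042,0,0,0,1],[-0.0035,-0.002,0.042,0,0,0,1],[-0.0035,0.004,0.042,0,0,0,1],[-0.0035,0.010,0.042,0,0,0,1],[-0.0035,0.016,0.042,0,0,0,1],[-0.0035,0.022,0.042,0,0,0,1],[-0.0035,0.028,0.042,0,0,0,1],[-0.0035,0.034,0.042,0,0,0,1]]]'; python3 go.py -71 90 90 0
```

```text
clock: 4.0
position: [0.5503, 0.1058, 0.0984]
ee_rot: [-0.045, 0.999, 0.0, 0.0]
ft_force: [1.2, -0.9, 0.0]
grip_width: -0.002
grasp_force: 0.2
t 4.0 base [-68.4  56.6] [0.5503 0.1058 0.0984] F [ 1.2 -0.9  0. ] q [-0.59  0.34  0.38  1.82 -0.14  1.01  1.5 ]
shift [0.0027 0.0334 0.0084] turn [ 0.0001  0.0002 -0.0025]
```

```bash
python3 -m inch '[[[0.002,0.006,0.002,0,0,0,1],[0.002,0.012,0.004,0,0,0,1],[0.002,0.018,0.006,0,0,0,1],[0.002,0.024,0.008,0,0,0,1],[0.002,0.030,0.01,0,0,0,1],[0.002,0.036,0.012,0,0,0,1],[0.002,0.040,0.012,0,0,0,1],[0.002,0.040,0.012,0,0,0,1]]]'; python3 go.py -71 30 160 0
```

```text
clock: 4.8
position: [0.5447, 0.146, 0.0863]
ee_rot: [-0.045, 0.999, 0.0, -0.0]
ft_force: [-0.3, -0.3, 0.4]
grip_width: 0.004
grasp_force: 0.0
t 4.8 base [-70.3  97.1] [0.5447 0.146  0.0863] F [-0.3 -0.3  0.4] q [-0.64  0.36  0.35  1.82 -0.15  0.99  1.43]
shift [ 0.0006 -0.0671 -0.0737] turn [ 0.0006  0.     -0.0015]
```

```bash
python3 -m inch '[[[0,0,-0.04,0,0,0,1],[0,0,-0.08,0,0,0,1],[-0.01,-0.03,-0.08,0,0,-0.06,1],[-0.02,-0.06,-0.08,0,0,-0.12,1],[-0.03,-0.09,-0.08,0,0,-0.18,1],[-0.037,-0.12,-0.08,0,0,-0.24,1],[-0.043,-0.15,-0.08,0,0,-0.3,1],[-0.043,-0.157,-0.08,0,0,-0.36,1],[-0.043,-0.157,-0.08,0,0,-0.42,1],[-0.043,-0.157,-0.08,0,0,-0.42,1]]]'; python3 go.py -27.4 -57.3 85 24
python3 - <<'E'
from h import *
for n in("top","side"):
    im=imaging.camera(n)
    hsv=cv2.cvtColor(im,cv2.COLOR_BGR2HSV)
    cv2.imwrite(f"pics/{n}2.png",im)
    print(n,[(round(r["conf"],2),np.round(r["pixel"])) for r in spotter.look_for("lever_ball",n)[:2]])
a=cv2.resize(cv2.imread("pics/top2.png")[190:280,255:355],(400,360),interpolation=2);b=cv2.resize(cv2.imread("pics/side2.png")[200:290,270:370],(400,360),interpolation=2)
cv2.imwrite("pics/c2.png",np.hstack([a,b]))
E
```

```text
clock: 5.8
position: [0.6017, -0.0082, 0.1664]
ee_rot: [-0.252, 0.968, 0.0, 0.0]
ft_force: [-0.4, 0.5, 0.6]
grip_width: -0.001
grasp_force: 0.0
t 5.8 base [-27.7 -61.6] [ 0.6017 -0.0082  0.1664] F [-0.4  0.5  0.6] q [-0.38  0.35  0.39  1.65 -0.14  1.17  2.13]
shift [-0.002   0.0038  0.0814] turn [ 0.0001  0.0003 -0.0014]
top [(0.63, array([281., 254.])), (0.2, array([458., 311.]))]
side []
```

View pics/c2.png

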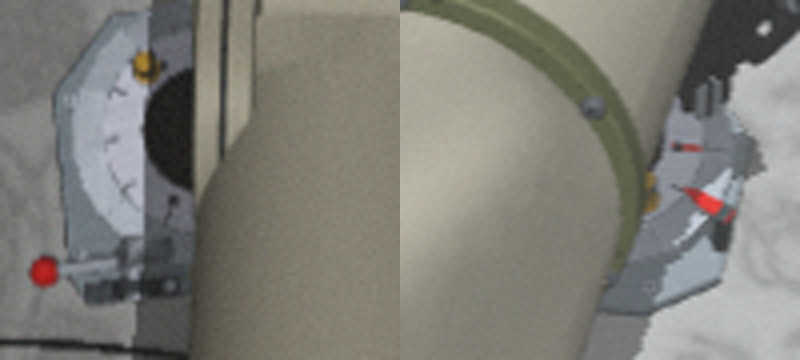

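```bash
python3 -m inch '[[[-0.002,0,0.03,0,0,0,1],[-0.002,0,0.06,0,0,0,1],[-0.002,0,0.08,0,0,0,1],[-0.002,0,0.081,0,0,0,1],[-0.002,0,0.081,0,0,0,1],[-0.002,0.004,0.081,0,0,0,1],[-0.002,0.008,0.081,0,0,0,1],[-0.002,0.012,0.081,0,0,0,1],[-0.002,0.016,0.081,0,0,0,1],[-0.002,0.016,0.081,0,0,0,1]]]'; python3 go.py -41.1 -26.7 85 24
```

```text
clock: 7.0
position: [0.5955, 0.0075, 0.0857]
ee_rot: [-0.252, 0.968, -0.0, 0.0]
ft_force: [0.2, -1.2, 1.8]
grip_width: 0.002
grasp_force: 0.7
t 7.0 base [-32.4 -45.4] [0.5955 0.0075 0.0857] F [ 0.2 -1.2  1.8] q [-0.39  0.42  0.37  1.74 -0.17  1.01  2.12]
shift [0.0004 0.0206 0.0007] turn [-0.0003  0.0004 -0.0012]
```

```bash
cat > wh.py <<'E'
from fit import *
im=imaging.camera("top");P=model([.6233,.0563,.0904,0])
hsv=cv2.cvtColor(im,cv2.COLOR_BGR2HSV)
m=cv2.inRange(hsv,(10,90,60),(32,255,255));m[:185]=0;m[250:]=0;m[:,:265]=0;m[:,345:]=0
n,l,s,c=cv2.connectedComponentsWithStats(m)
for i in range(1,n):
    if s[i,4]>8:
        X=back("top",c[i],.066);d=X[:2]-[.6233,.0563];print(s[i,4],c[i].round(1),"r",np.hypot(*d).round(4),"ang",np.degrees(np.arctan2(d[1],d[0])-.0904).round(1),"w35",round(np.arctan2(d[1],d[0])-.0904-np.radians(35),3))
E
python3 -m inch '[[[0,0.004,0,0,0,0,1],[0,0.008,0,0,0,0,1],[0,0.012,0,0,0,0,1],[0,0.015,0,0,0,0,1],[0,0.015,0,0,0,0,1]]]'; python3 go.py -41.1 -26.7 85 24; python3 wh.py; python3 - <<'E'
from h import *
import wh
E
```

```text
clock: 7.5
position: [0.5881, 0.0211, 0.0853]
ee_rot: [-0.252, 0.968, 0.0, -0.0]
ft_force: [-0.4, -1.4, 1.8]
grip_width: 0.0
grasp_force: 1.0
t 7.5 base [-38.6 -31.1] [0.5881 0.0211 0.0853] F [-0.4 -1.4  1.8] q [-0.41  0.41  0.36  1.76 -0.17  1.01  2.1 ]
shift [0.0005 0.0051 0.0003] turn [ 0.0006  0.0001 -0.0009]
```

```bash
python3 - <<'E'
from h import *
for n,b in(("top",(190,280,255,355)),("side",(200,290,270,370))):
    im=imaging.camera(n);cv2.imwrite(f"pics/{n}3.png",im)
a=cv2.resize(cv2.imread("pics/top3.png")[190:280,255:355],(400,360),interpolation=2);b=cv2.resize(cv2.imread("pics/side3.png")[200:290,270:370],(400,360),interpolation=2)
cv2.imwrite("pics/c3.png",np.hstack([a,b]))
t=cv2.imread("pics/top2.png");h=cv2.cvtColor(t,cv2.COLOR_BGR2HSV);print(h[207,291],h[206,290],h[208,292])
E
```

```text
[ 19 167 139] [ 21 175 156] [27 50 46]
```

View pics/c3.png

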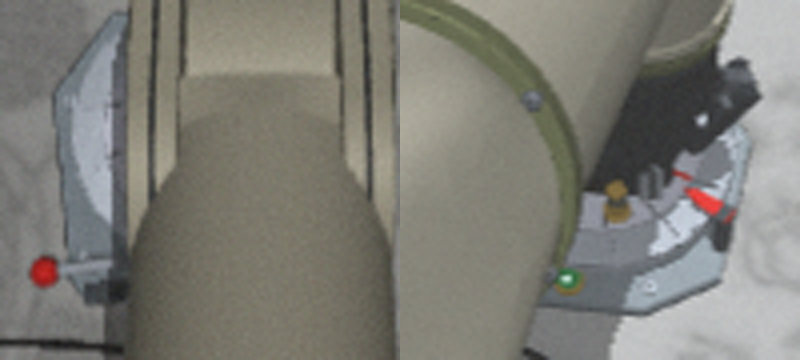

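```bash
cat > wh.py <<'E'
from fit import *
def w_of(im):
    h=cv2.cvtColor(im,cv2.COLOR_BGR2HSV);m=cv2.inRange(h,(12,100,50),(30,255,255));m[:225]=0;m[266:]=0;m[:,:300]=0;m[:,345:]=0
    n,l,s,c=cv2.connectedComponentsWithStats(m)
    for i in range(1,n):
        if s[i,4]>8:
            r=least_squares(lambda q:proj("side",model([.6239,.055,.0935,q[0]]))[1]-c[i],[-.3]);print(s[i,4],c[i].round(1),"w",r.x.round(3),"res",r.fun.round(1))
if __name__=="__main__":
    w_of(cv2.imread("pics/side0.png"));w_of(imaging.camera("side"))
    for w in(.064,-.35,-.45,-.5):print(w,proj("side",model([.6239,.055,.0935,w]))[[1,4]].round(1).tolist())
E
python3 wh.py
```

```text
15 [330.6 244.4] w [0.097] res [1.4 2.3]
11 [331.5 250.9] w [-0.012] res [-1.5 -3.2]
16 [323.7 247.1] w [-0.299] res [0.5 2.5]
14 [323.9 252.9] w [-0.335] res [-0.5 -3.2]
0.064 [[331.4, 247.0], [341.4, 236.8]]
-0.35 [[323.1, 249.8], [338.6, 244.1]]
-0.45 [[320.9, 250.0], [337.5, 245.7]]
-0.5 [[319.8, 250.0], [336.8, 246.4]]
```

```bash
python3 -m inch '[[[0,0.002,0,0,0,0,1],[0,0.004,0,0,0,0,1],[0,0.006,0,0,0,0,1],[0,0.006,0,0,0,0,1]]]'; python3 wh.py
```

```text
clock: 8.15
position: [0.5854, 0.0262, 0.0854]
ee_rot: [-0.252, 0.968, 0.0, 0.0]
ft_force: [1.8, -1.9, 0.4]
grip_width: 0.002
grasp_force: 0.9
15 [330.6 244.4] w [0.097] res [1.4 2.3]
11 [331.5 250.9] w [-0.012] res [-1.5 -3.2]
18 [321.  247.3] w [-0.439] res [0.2 2.6]
19 [321.3 253.3] w [-0.442] res [-0.2 -3.3]
0.064 [[331.4, 247.0], [341.4, 236.8]]
-0.35 [[323.1, 249.8], [338.6, 244.1]]
-0.45 [[320.9, 250.0], [337.5, 245.7]]
-0.5 [[319.8, 250.0], [336.8, 246.4]]
```

```bash
python3 -m inch '[[[0,-0.005,0,0,0,0,1],[0,-0.01,-0.02,0,0,0,1],[0,-0.01,-0.06,0,0,0,1],[0,-0.01,-0.10,0,0,0,1],[0,-0.01,-0.10,0,0,0,1]]]'; python3 go.py -71 85 150 0
```

```text
clock: 8.7
position: [0.5927, 0.0167, 0.1908]
ee_rot: [-0.252, 0.968, -0.0, 0.004]
ft_force: [1.5, -0.1, 0.6]
grip_width: 0.003
grasp_force: 0.0
t 8.7 base [-34.3 -36. ] [0.5927 0.0167 0.1908] F [ 1.5 -0.1  0.6] q [-0.43  0.3   0.39  1.65 -0.12  1.2   2.07]
shift [-0.0151  0.1256  0.0406] turn [-0.0006  0.008   0.417 ]
```

```bash
python3 -m inch '[[[-0.002,0.02,0,0,0,0.06,1],[-0.004,0.04,0,0,0,0.12,1],[-0.006,0.06,0,0,0,0.18,1],[-0.009,0.08,0,0,0,0.24,1],[-0.012,0.10,0.0,0,0,0.3,1],[-0.015,0.12,0.0,0,0,0.36,1],[-0.015,0.125,0.02,0,0,0.416,1],[-0.015,0.125,0.04,0,0,0.416,1],[-0.015,0.125,0.04,0,0,0.416,1]]]'; python3 go.py -71 82 97 0; python3 wh.py; python3 - <<'E'
from h import *
im=imaging.camera("side");cv2.imwrite("pics/c4.png",cv2.resize(im[200:280,270:370],(750,600),interpolation=2))
E
```

```text
clock: 9.6
position: [0.5405, 0.1331, 0.1425]
ee_rot: [-0.047, 0.999, -0.001, -0.002]
ft_force: [0.6, 0.4, 0.3]
grip_width: 0.002
grasp_force: 0.0
t 9.6 base [-75.7  84.7] [0.5405 0.1331 0.1425] F [0.6 0.4 0.3] q [-0.64  0.28  0.37  1.79 -0.11  1.1   1.43]
shift [-0.0049 -0.0027  0.0455] turn [-0.0012 -0.005   0.0021]
15 [330.6 244.4] w [0.097] res [1.4 2.3]
11 [331.5 250.9] w [-0.012] res [-1.5 -3.2]
17 [320.9 247.3] w [-0.445] res [0.1 2.7]
16 [321.4 253.5] w [-0.436] res [-0.2 -3.5]
0.064 [[331.4, 247.0], [341.4, 236.8]]
-0.35 [[323.1, 249.8], [338.6, 244.1]]
-0.45 [[320.9, 250.0], [337.5, 245.7]]
-0.5 [[319.8, 250.0], [336.8, 246.4]]
```

View pics/c4.png

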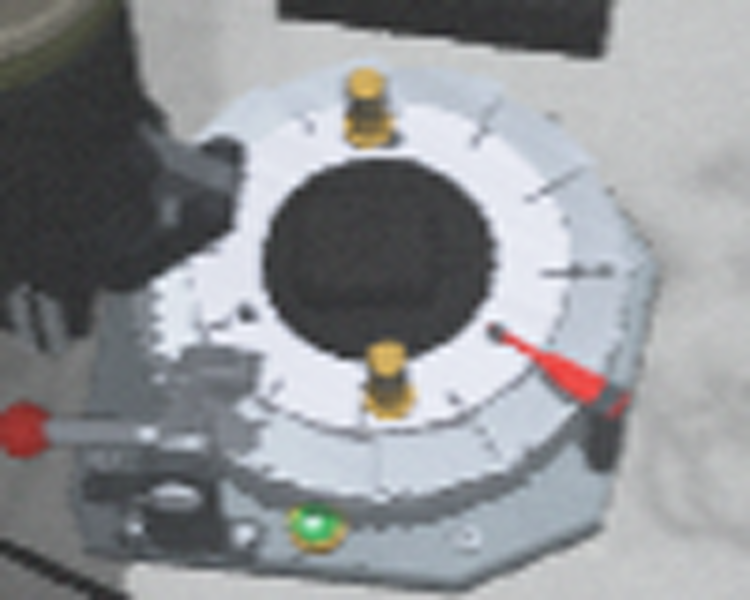

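```bash
python3 -m inch '[[[-0.005,0,0.02,0,0,0,1],[-0.005,0,0.04,0,0,0,1],[-0.005,0,0.045,0,0,0,1],[-0.005,-0.006,0.045,0,0,0,1],[-0.005,-0.012,0.045,0,0,0,1],[-0.005,-0.018,0.045,0,0,0,1],[-0.005,-0.024,0.045,0,0,0,1],[-0.005,-0.030,0.045,0,0,0,1],[-0.005,-0.036,0.045,0,0,0,1],[-0.005,-0.042,0.045,0,0,0,1]]]'; python3 go.py -71 20 97 0
```

```text
clock: 10.7
position: [0.5513, 0.0915, 0.1004]
ee_rot: [-0.047, 0.999, 0.0, 0.0]
ft_force: [-0.5, 0.1, -0.4]
grip_width: 0.001
grasp_force: 0.0
t 10.7 base [-68.7  42.2] [0.5513 0.0915 0.1004] F [-0.5  0.1 -0.4] q [-0.57  0.33  0.38  1.82 -0.14  1.01  1.53]
shift [ 0.0023 -0.0222  0.0034] turn [0.0001 0.0001 0.0013]
```

Push a little further, then up, and clear away to the left-front to look.

```bash
python3 -m inch '[[[0.001,-0.006,0,0,0,0,1],[0.001,-0.012,0,0,0,0,1],[0.001,-0.018,0,0,0,0,1],[0.001,-0.022,0,0,0,0,1],[0.001,-0.022,0,0,0,0,1],[0.001,-0.022,-0.03,0,0,0,1],[0.001,-0.022,-0.07,0,0,0,1],[0.001,-0.022,-0.11,0,0,0,1],[0.001,-0.022,-0.15,0,0,0,1],[0.001,-0.022,-0.20,0,0,0,1]]]'; python3 -m inch '[[[0,0,-0.01,0,0,0,1],[0.02,0.04,-0.01,0,0,0,1],[0.04,0.08,-0.01,0,0,0,1],[0.06,0.12,-0.01,0,0,0,1],[0.08,0.16,-0.01,0,0,0,1],[0.10,0.20,-0.01,0,0,0,1],[0.12,0.24,-0.01,0,0,0,1],[0.14,0.28,-0.01,0,0,0,1],[0.14,0.28,-0.01,0,0,0,1],[0.14,0.28,-0.01,0,0,0,1]]]'; python3 wh.py; python3 - <<'E'
from h import *
for n in("top","side"):
    im=imaging.camera(n);cv2.imwrite(f"pics/{n}5.png",im)
a=cv2.resize(cv2.imread("pics/top5.png")[190:280,255:355],(400,360),interpolation=2);b=cv2.resize(cv2.imread("pics/side5.png")[200:290,270:370],(400,360),interpolation=2)
cv2.imwrite("pics/c5.png",np.hstack([a,b]))
E
```

```text
clock: 11.7
position: [0.5515, 0.0702, 0.3011]
ee_rot: [-0.047, 0.999, -0.0, -0.001]
ft_force: [1.8, 0.9, 0.9]
grip_width: 0.005
grasp_force: 0.0
clock: 12.7
position: [0.3862, 0.3365, 0.31]
ee_rot: [-0.048, 0.999, -0.0, -0.0]
ft_force: [0.2, -0.6, 1.0]
grip_width: 0.002
grasp_force: 0.0
15 [330.6 244.4] w [0.097] res [1.4 2.3]
11 [331.5 250.9] w [-0.012] res [-1.5 -3.2]
18 [321.  247.3] w [-0.439] res [0.2 2.6]
13 [321.5 253.8] w [-0.433] res [-0.2 -3.8]
0.064 [[331.4, 247.0], [341.4, 236.8]]
-0.35 [[323.1, 249.8], [338.6, 244.1]]
-0.45 [[320.9, 250.0], [337.5, 245.7]]
-0.5 [[319.8, 250.0], [336.8, 246.4]]
```

View pics/c5.png

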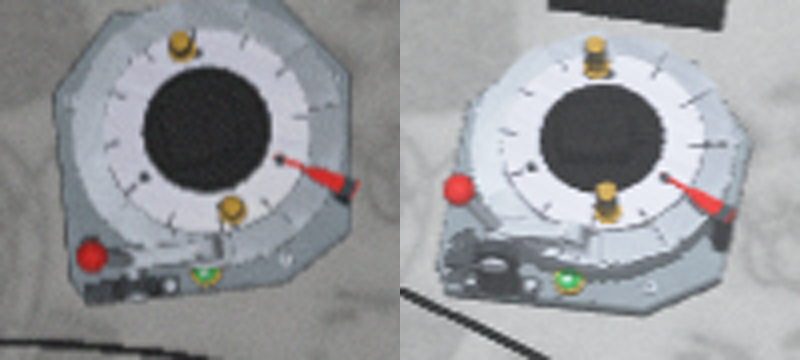

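```bash
python3 -c "
from workcell import order;print(order.hand_in())"
```

```text
the job is handed in; nothing more can be done
None
```

The turntable is back one notch (wheel at about −0.44 rad) with the red mark at the pointer; the pawl ball is back at its seated position in both camera views, and the job was handed in at about 13 s with the arm clear (no verdict returned).

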